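# Put the pool balls back on the ball rail and clamp the keeper

### The job

Put all the pool balls from the felt back on the ball rail next to the black one: loosen the red clamp knob, slide the keeper back to make room, and lay every ball on the two rods in any order. Then slide the keeper up so that the whole row is held snugly together against the fixed end, without gaps, turn the knob fully tight again, and leave everything else on the counter where it is.

Things in the scene. Friction and masses are not known exactly. Their poses are not given: they have to be found in the camera images.
- rack: Ball rail, fixed to the counter: dark oak plinth 570 mm long (y), in two steps: 130 mm deep (x) up to 12 mm high, 80 mm deep up to 30 mm, with an upright cheek, 80 x 12 mm, at each end (120 mm high at +y, 95 mm at -y) and two steel rods between them. Origin: centre of the underside; x away from the robot, y along the rods to the fixed end, z up. It stands turned by up to 0.14 rad.
- rail_end (a point): Point on the inner, green-felt side of the fixed end cheek, in line with the centres of balls on the rods (rack frame 0, +265 mm, 102 mm; axes as the rack's). The row of balls starts here and runs towards the keeper, -y.
- keeper_face (a point): Middle of the keeper's upright pressing face (70 mm wide, from 61 to 123 mm above the counter), in line with the centres of balls on the rods; axes as the rack's. The keeper is a grey carriage on the rods, 110 mm long from this face towards -y of the rack, its top 90 mm above the counter, carrying the red clamp knob.
- carriage (a joint): Slide of the keeper along the rods, m, 0 to 0.360, growing away from the fixed end. Clear length between fixed end and keeper face = 60 mm + this value. It slides with about 2 N when the knob is loose and is held against 40 N when tight; it can be pushed, or slid by the gripped knob. Balls in the way roll along with some 1 N each; pushed hard or fast, one can ride up.
- knob (a joint): Clamp knob of the keeper, vertical axis: 0 = fully tight (stop), 1.6 rad = fully loose (stop). Loosens anticlockwise seen from above, tightens clockwise. The screw begins to bite at 0.8 rad and grips harder and harder towards 0; above 0.8 the keeper slides freely. Takes up to 0.25 N m; stays where it is left.
- knob_grip (a point): Centre of the knob's red T-bar, on the knob's axis: bar 60 mm long, 16 mm thick, 26 mm high, its middle 126 mm above the counter, 72 mm behind the keeper's face (-y of the rack). Seen from above the bar points at (knob value + 0.771) rad from the rack's x axis: along the rods half way. Site axes: the rack's, turned by the knob value.
- ball_black_center (a point): Centre of the black pool ball, 57.2 mm in diameter, 170 g. It already lies on the rods, against the fixed end. Its axes turn as it rolls.
- place1 (a point): Where the centre of the ball next to the black one lies in a tight row: 57.2 mm from the black ball's, in the rack frame at x = 0, 102 mm above the counter. Axes as the rack's. The two rods are 10 mm in diameter, their axes 75 mm above the counter and 40 mm apart (x = +-20 mm); between and below them runs a flat aluminium clamp strip, its top at 66 mm.
- place2 (a point): The same for the ball number 2 after the black one, 114.4 mm from the black ball's centre towards the keeper side; may lie under the keeper before it is slid back.
- place3 (a point): The same for the ball number 3 after the black one, 171.6 mm from the black ball's centre towards the keeper side; may lie under the keeper before it is slid back.
- place4 (a point): The same for the ball number 4 after the black one, 228.8 mm from the black ball's centre towards the keeper side; may lie under the keeper before it is slid back.
- place5 (a point): The same for the ball number 5 after the black one, 286.0 mm from the black ball's centre towards the keeper side; may lie under the keeper before it is slid back.
- place6 (a point): The same for the ball number 6 after the black one, 343.2 mm from the black ball's centre towards the keeper side; may lie under the keeper before it is slid back.
- ball_yellow_center (a point): Centre of the pool ball, plain yellow with small white spots, 57.2 mm in diameter, 170 g; lies on the felt in front of the ball rail. The felt lies inside a wooden rim 35 mm high (inner faces at world x = 0.40 and 0.87, y = -0.50 and 0.50, corners cut off by 120 mm at 45 degrees), so a knocked ball rolls, but stays inside. It may be absent (None). Its axes turn as it rolls.
- ball_blue_center (a point): Centre of the pool ball, plain dark blue with small white spots, 57.2 mm in diameter, 170 g; lies on the felt in front of the ball rail. The felt lies inside a wooden rim 35 mm high (inner faces at world x = 0.40 and 0.87, y = -0.50 and 0.50, corners cut off by 120 mm at 45 degrees), so a knocked ball rolls, but stays inside. It may be absent (None). Its axes turn as it rolls.
- ball_red_center (a point): Centre of the pool ball, plain red with small white spots, 57.2 mm in diameter, 170 g; lies on the felt in front of the ball rail. The felt lies inside a wooden rim 35 mm high (inner faces at world x = 0.40 and 0.87, y = -0.50 and 0.50, corners cut off by 120 mm at 45 degrees), so a knocked ball rolls, but stays inside. It may be absent (None). Its axes turn as it rolls.
- ball_green_center (a point): Centre of the pool ball, white with a broad dark-green stripe with small white spots, 57.2 mm in diameter, 170 g; lies on the felt in front of the ball rail. The felt lies inside a wooden rim 35 mm high (inner faces at world x = 0.40 and 0.87, y = -0.50 and 0.50, corners cut off by 120 mm at 45 degrees), so a knocked ball rolls, but stays inside. It may be absent (None). Its axes turn as it rolls.
- ball_orange_center (a point): Centre of the pool ball, white with a broad orange stripe with small white spots, 57.2 mm in diameter, 170 g; lies on the felt in front of the ball rail. The felt lies inside a wooden rim 35 mm high (inner faces at world x = 0.40 and 0.87, y = -0.50 and 0.50, corners cut off by 120 mm at 45 degrees), so a knocked ball rolls, but stays inside. It may be absent (None). Its axes turn as it rolls.
- ball_purple_center (a point): Centre of the pool ball, plain purple with small white spots, 57.2 mm in diameter, 170 g; lies on the felt in front of the ball rail. The felt lies inside a wooden rim 35 mm high (inner faces at world x = 0.40 and 0.87, y = -0.50 and 0.50, corners cut off by 120 mm at 45 degrees), so a knocked ball rolls, but stays inside. It may be absent (None). Its axes turn as it rolls.
- chalk_jar: Squat green glass jar, 68 mm diameter, 75 mm high, standing among the balls. Origin: centre of its underside. Leave it alone.
- mug: White mug, 84 mm diameter, 95 mm high, handle at +y. Origin: centre of its underside. Leave it alone.
- cleaner: Blue bottle of ball cleaner, 68 mm diameter, 160 mm high. Origin: centre of its underside. Leave it alone.
- dart_case: Black flat dart case, 170 x 80 x 32 mm. Origin: centre of its underside. Leave it alone.
Things that resemble listed ones, but are neither listed nor needed, are in the scene too. Leave any pink look-alike of the part that bears ball_green_center alone.

How it is judged:
On the way, in this order (a step that is already met when the one before it is completed fails the run):
1. the clamp knob is loosened (past 0.6 rad) (value of joint knob above 0.6 rad), for 0.2 s.
2. every ball lies on the two rods (x of ball_yellow_center in the frame of rail_end between -0.008 and 0.008 m and x of ball_blue_center in the frame of rail_end between -0.008 and 0.008 m and x of ball_red_center in the frame of rail_end between -0.008 and 0.008 m and x of ball_green_center in the frame of rail_end between -0.008 and 0.008 m and x of ball_orange_center in the frame of rail_end between -0.008 and 0.008 m and x of ball_purple_center in the frame of rail_end between -0.008 and 0.008 m and x of ball_black_center in the frame of rail_end between -0.008 and 0.008 m and z of ball_yellow_center in the frame of rail_end between -0.006 and 0.008 m and z of ball_blue_center in the frame of rail_end between -0.006 and 0.008 m and z of ball_red_center in the frame of rail_end between -0.006 and 0.008 m and z of ball_green_center in the frame of rail_end between -0.006 and 0.008 m and z of ball_orange_center in the frame of rail_end between -0.006 and 0.008 m and z of ball_purple_center in the frame of rail_end between -0.006 and 0.008 m and z of ball_black_center in the frame of rail_end between -0.006 and 0.008 m), for 0.2 s.
At the end, for the whole second after the job is handed in: Every ball, the black one too, lies at rest on the two rods in an unbroken row from the fixed end (each within 8 mm of its place in a perfectly tight row), the keeper's face is within 4 mm of the last ball, and the knob is within 0.25 rad of its tight stop (all of step 2 and distance between any of ball_yellow_center, ball_blue_center, ball_red_center, ball_green_center, ball_orange_center, ball_purple_center, ball_black_center and rail_end below 0.0346 m and (y of each of ball_yellow_center, ball_blue_center, ball_red_center, ball_green_center, ball_orange_center, ball_purple_center, ball_black_center in the frame of rail_end above -0.0572 m or distance between any of ball_yellow_center, ball_blue_center, ball_red_center, ball_green_center, ball_orange_center, ball_purple_center, ball_black_center and place1 below 0.008 m) and (y of each of ball_yellow_center, ball_blue_center, ball_red_center, ball_green_center, ball_orange_center, ball_purple_center, ball_black_center in the frame of rail_end above -0.1144 m or distance between any of ball_yellow_center, ball_blue_center, ball_red_center, ball_green_center, ball_orange_center, ball_purple_center, ball_black_center and place2 below 0.008 m) and (y of each of ball_yellow_center, ball_blue_center, ball_red_center, ball_green_center, ball_orange_center, ball_purple_center, ball_black_center in the frame of rail_end above -0.1716 m or distance between any of ball_yellow_center, ball_blue_center, ball_red_center, ball_green_center, ball_orange_center, ball_purple_center, ball_black_center and place3 below 0.008 m) and (y of each of ball_yellow_center, ball_blue_center, ball_red_center, ball_green_center, ball_orange_center, ball_purple_center, ball_black_center in the frame of rail_end above -0.2288 m or distance between any of ball_yellow_center, ball_blue_center, ball_red_center, ball_green_center, ball_orange_center, ball_purple_center, ball_black_center and place4 below 0.008 m) and (y of each of ball_yellow_center, ball_blue_center, ball_red_center, ball_green_center, ball_orange_center, ball_purple_center, ball_black_center in the frame of rail_end above -0.286 m or distance between any of ball_yellow_center, ball_blue_center, ball_red_center, ball_green_center, ball_orange_center, ball_purple_center, ball_black_center and place5 below 0.008 m) and (y of each of ball_yellow_center, ball_blue_center, ball_red_center, ball_green_center, ball_orange_center, ball_purple_center, ball_black_center in the frame of rail_end above -0.3432 m or distance between any of ball_yellow_center, ball_blue_center, ball_red_center, ball_green_center, ball_orange_center, ball_purple_center, ball_black_center and place6 below 0.008 m) and y of any of ball_yellow_center, ball_blue_center, ball_red_center, ball_green_center, ball_orange_center, ball_purple_center, ball_black_center in the frame of keeper_face below 0.0326 m and y of each of ball_yellow_center, ball_blue_center, ball_red_center, ball_green_center, ball_orange_center, ball_purple_center, ball_black_center in the frame of keeper_face above 0.0246 m and value of joint knob below 0.25 rad and velocity of joint carriage between -0.01 and 0.01 m/s); the robot touches nothing.
It fails at once if a bystander (jar, mug, bottle, dart case) is moved by more than 50 mm (distance of any of chalk_jar, mug, cleaner, dart_case from where it was at the start of the episode above 0.05 m).
Of ball_yellow, ball_blue, ball_red, ball_green, ball_orange, ball_purple only 4 to 6 are there at a start; the rules pass over those that are not, and their reading is None.
At some moment in a run one of ball_yellow, ball_blue, ball_red, ball_green, ball_orange, ball_purple may be knocked a few centimetres aside while the robot is not near it.
Once in a run the grip may slacken for a moment while it holds something.
It also fails if it takes over 210 s, if anything falls off the work surface, if the arm or the gripper's body presses on something with over 40 N, if the wrist force passes 120 N, or if a joint passes its speed limit or range.

### The arm

A 6-joint arm with a two-finger parallel gripper is mounted at the origin on the work surface. World frame = base frame: x ahead of the robot, y to its left, z up, the work surface at z = 0. Lengths are in m, angles in rad, forces in N, time in s.
With the tool pointing down it reaches from about 0.35 to 0.925 m from the base axis. Payload 6.4 kg.
Tool frame: the origin (TCP) lies at the very end of the fingers, on their centre line; the grasp point (between the pads) lies 19 mm behind it; z points along the fingers, y is the line along which they close (so a half turn about z gives the same grasp; the last joint's range is limited). The gripper opens to 85 mm and grips with 20 to 120 N. Pads are 22 mm wide; open, the fingers measure 114 mm over their backs; the gripper's body (76 mm by 85 mm) begins 54 mm behind the grasp point. The pads swing forward as they close: fully open they stand 13 mm farther back than shut.
Start: joints at [-1.444, 0.245, 1.558, -0, 1.339, -0.174], TCP at [0.193, -0.621, 0.231] pointing down, gripper open.
Joint ranges: [-3.13, 3.13], [-1.02, 2.26], [0.13, 2.54], [-0.95, 4.09], [0.21, 2.88], [-2.74, 2.74]. Speed limits (rad/s): [2.57, 2.57, 3.14, 3.14, 3.14, 3.14].

### API

Orientations are given as a rotation vector (axis times angle).
In Python, from bench import readout, imaging, job gives the robot as it stands. The module is installed in compiled form; this text tells all that it offers.
- The arm moves only by the shell command python3 -m crank 'ROWS' [OPENING]. ROWS is JSON, a list that holds one entry, the list of rows, each a list of 4 numbers: the shift along the tool's x, y, z in units of 25 mm (1.0 is 25 mm), then the turn about the tool's z in units of 5 degrees (1.0 is 5 degrees). A call has 1 to 8 rows; each row is the pose to reach, as a shift and turn from the pose commanded when the call began, along the tool's axes at that moment; what a row does not reach only later rows make up. A row lasts 1/12 s, in which the tool goes at most 41.7 mm and 7.16 degrees, less where a joint would pass 70% of its speed; a pose out of reach is approached as far as the arm can. A call with a gripper value outside its range is refused whole. OPENING is the closure, from 0 (fully open) to 1 (shut), set as the call begins (- or left out, the last holds). The fingers move at their own pace and stop on an object; the grip force is fixed at half the most. Time passes only in rows, so rows that repeat a pose let the fingers close. It gives the time, the measured TCP pose, the force, the opening and the grip force at its end, in the units of the state.
- readout.read_state(): the state, without advancing time (a new reading comes with each control period).
- imaging.grab_frame(name): name is "scene" or "top" or "wrist"; returns a dict with "image" (384x512x3 uint8, blue, green, red), "K" (3x3 intrinsics, pixels), "k1" (the pictures are not rectified: a ray, as slopes to the right and down, at radius r is drawn at 1 + k1 r^2 times it, then the intrinsics apply), "eye" and "attitude" of the camera in the world; the wrist camera has in their place "hand_eye" (4x4, takes a point from camera to tool coordinates, whose origin is the TCP and whose axes are the flange's). Camera axes: x right, y down, z forward; pixel columns grow to the right and rows downward; lengths in m; the calibration is good to about 2 mm. A picture is of the moment at which its call begins: read the wrist's pose just before it. There is no depth.
- job.sign_off(): hands the job in; it is judged then, once.
The state is a dict: "time_s": time; "joints": joint angles; "dq": joint speeds; "joint_efforts": joint torques, N m; "position": TCP position; "orientation": TCP orientation; "force": force on the tool from outside, world axes, zero at the start; "wrist_torque": the same for the moment, N m; "finger_gap": finger opening in m; "grip_force": force on a finger pad.
Only numpy, scipy, OpenCV 4.12 (cv2) and the standard library are available. Lean on these libraries where they do the work, as an engineer would, in place of code of your own. Each camera call takes 0.05 s, during which the arm holds its last target. There are 200 camera calls.

## Working session

There is one attempt and no reset: what is moved stays moved. The work goes in short steps, Python scripts to look and compute and a shell command to move; the robot and the scene stay as the last step left them, time stands still between calls to the robot, and variables do not carry over. Pictures are saved under pics/ and viewed, at most 14 in all, crops included, and the job is handed in when it is done.

```bash
mkdir -p pics
cat > h.py <<'E'
import numpy as np, cv2
from bench import readout, imaging, job
from scipy.spatial.transform import Rotation as R
def att(a):
    a=np.array(a,float)
    return a if a.shape==(3,3) else (R.from_rotvec(a).as_matrix() if a.size==3 else R.from_quat(a).as_matrix())
def cam(name):
    s=readout.read_state(); f=imaging.grab_frame(name)
    if name=='wrist':
        T=np.eye(4);T[:3,:3]=att(s['orientation']);T[:3,3]=s['position'];T=T@np.array(f['hand_eye'])
        f['E'],f['A']=T[:3,3],T[:3,:3]
    else: f['E'],f['A']=np.array(f['eye']),att(f['attitude'])
    return f
def ray(f,uv):
    K=np.array(f['K']); x,y=(uv[0]-K[0,2])/K[0,0],(uv[1]-K[1,2])/K[1,1]
    d=cv2.undistortPoints(np.array([[[float(uv[0]),float(uv[1])]]]),K,np.array([f['k1'],0,0,0,0.]))[0,0]
    return f['A']@np.array([d[0],d[1],1.])
def onz(f,uv,z):
    d=ray(f,uv); return f['E']+d*(z-f['E'][2])/d[2]
def proj(f,P):
    c=f['A'].T@(np.array(P)-f['E']); p=c[:2]/c[2]; p=p*(1+f['k1']*(p@p)); K=np.array(f['K'])
    return np.array([K[0,0]*p[0]+K[0,2],K[1,1]*p[1]+K[1,2]])
E
python3 - <<'E'
from h import *
for n in('scene','top','wrist'):
    f=cam(n); cv2.imwrite(f'pics/a_{n}.png',cv2.resize(f['image'],(800,600)) if n!='wrist' else f['image'])
    print(n,f['K'],f['k1'],f['E'],f['A'])
print(readout.read_state())
E
```

```text
scene [[368.41460746   0.         253.40689054]
 [  0.         368.41460746 190.49448716]
 [  0.           0.           1.        ]] -0.07652727389041707 [ 1.08448459 -0.61614478  0.89952049] [[ 0.73036664  0.4736111  -0.49219619]
 [ 0.68293901 -0.49303232  0.53899298]
 [ 0.01260442 -0.72980248 -0.68354186]]
top [[373.6311406    0.         254.33264828]
 [  0.         373.6311406  196.55962853]
 [  0.           0.           1.        ]] -0.07041571867712802 [0.33109773 0.02282477 1.07291534] [[ 0.00795366 -0.98836342  0.15190288]
 [-0.99985186 -0.01017931 -0.01387976]
 [ 0.01526451 -0.15176998 -0.98829797]]
wrist [[344.56655336   0.         255.91999232]
 [  0.         344.56655336 192.60586931]
 [  0.           0.           1.        ]] -0.008146289590947561 [ 0.27089894 -0.5964052   0.37426815] [[ 0.29641871 -0.90737901 -0.29799209]
 [-0.95505688 -0.28211653 -0.09097593]
 [-0.00151884  0.31156637 -0.95022318]]
{'time_s': 0.15, 'joints': array([-1.44409785e+00,  2.45657752e-01,  1.55870924e+00,  1.39665593e-06,
        1.33871928e+00, -1.74107434e-01]), 'dq': array([ 2.70190165e-04, -1.99853464e-03, -6.29537125e-03,  6.66161315e-04,
       -1.88301125e-03, -3.59842105e-05]), 'joint_efforts': array([ 7.30608645e-04, -4.29986143e+01, -3.26552546e+01, -1.31398624e-04,
        3.56158416e-03,  1.64841964e-05]), 'position': array([ 0.19253596, -0.62039   ,  0.23044416]), 'orientation': array([-3.10465029e+00, -4.70501174e-01, -5.77163513e-05]), 'force': array([ 0.02139035, -0.86381628,  0.27150903]), 'wrist_torque': array([ 0.07696752, -0.01583514,  0.03719109]), 'grip_force': 0.0, 'finger_gap': 0.08557693672076273}
```

View pics/a_top.png

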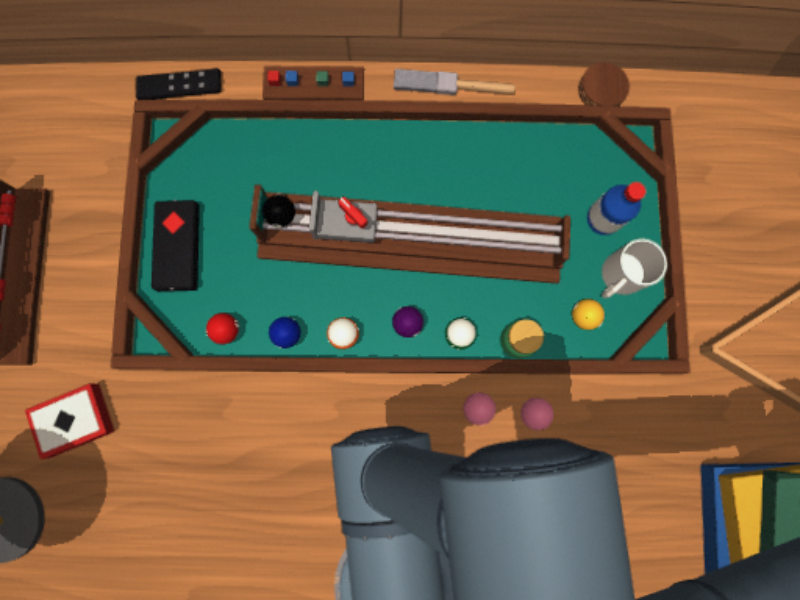

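View pics/a_scene.png

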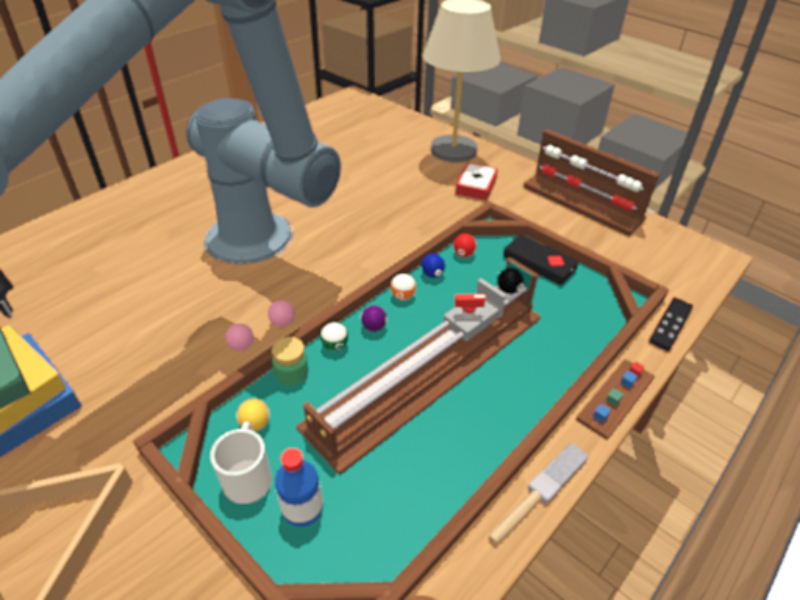

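The top view (800 px scale) shows:
- **Felt balls:** red (222,328), blue (285,332), orange stripe (343,333), purple (408,321), green stripe (461,332) and yellow (588,314), so all six are present.
- **Rail:** black at (278,211), keeper at (345,217), red knob at (352,211).
- **Could be mistaken for these:** pink balls (479,408) and (538,413) outside the rim, the jar with its yellow lid (525,337), the red bottle cap (636,190) and the red diamond on the dart case (173,222).

I choose the six balls inside the rim and the T-bar on the keeper, and check them in one crop.

```bash
cat >> h.py <<'E'
def blobs(f,zc,poly=None):
    """non-green blobs in the felt area (world-corner polygon), circle fit, cast onto plane zc"""
    hsv=cv2.cvtColor(f['image'],cv2.COLOR_BGR2HSV)
    green=cv2.inRange(hsv,(70,90,30),(95,255,255))
    m=np.zeros(green.shape,np.uint8)
    cs=[(.412,.37),(.412,-.37),(.50,-.46),(.56,-.46),(.56,.46),(.50,.46)] if poly is None else poly
    cv2.fillPoly(m,[np.array([proj(f,(x,y,0.0)) for x,y in cs]).astype(int)],255)
    m=m&~green; m=cv2.morphologyEx(m,cv2.MORPH_OPEN,np.ones((3,3)))
    out=[]
    for c in cv2.findContours(m,cv2.RETR_EXTERNAL,cv2.CHAIN_APPROX_NONE)[0]:
        if cv2.contourArea(c)<60: continue
        (u,v),r=cv2.minEnclosingCircle(c); M=cv2.moments(c)
        u2,v2=M['m10']/M['m00'],M['m01']/M['m00']
        out.append((np.round([u2,v2],1),round(r,1),cv2.contourArea(c),np.round(onz(f,(u2,v2),zc),4),f['image'][int(v2),int(u2)]))
    return out
E
python3 - <<'E'
from h import *
f=cam('top')
for b in blobs(f,.0286): print(*b)
c=f['image'][110:235,125:425]; c=f['image'][115:235,155:371]
cv2.imwrite('pics/b.png',cv2.resize(c,None,fx=3.7,fy=3.7,interpolation=cv2.INTER_CUBIC))
E
```

```text
[334.9 215.4] 13.2 440.0 [ 0.44   -0.2199  0.0286] [ 86 174 227]
[294.6 212.8] 9.8 259.5 [ 0.4466 -0.1058  0.0286] [237 241 238]
[219.  212.9] 10.5 313.0 [0.4443 0.1071 0.0286] [239 242 238]
[181.7 212.4] 10.4 304.5 [0.4445 0.2119 0.0286] [158  50  34]
[142.  209.9] 10.8 316.5 [0.4503 0.3245 0.0286] [ 42  43 228]
[260.6 205.5] 10.1 293.0 [ 0.4664 -0.0097  0.0286] [109  32 101]
[376.  200.8] 10.6 310.5 [ 0.483  -0.34    0.0286] [ 65 218 236]
[397.8 181.8] 14.5 276.0 [ 0.5391 -0.4068  0.0286] [225 236 235]
[337.7 176.9] 23.6 166.5 [ 0.5511 -0.2308  0.0286] [ 39  59 106]
[112.7 179. ] 13.9 295.0 [0.5381 0.4141 0.0286] [33 34 34]
```

View pics/b.png

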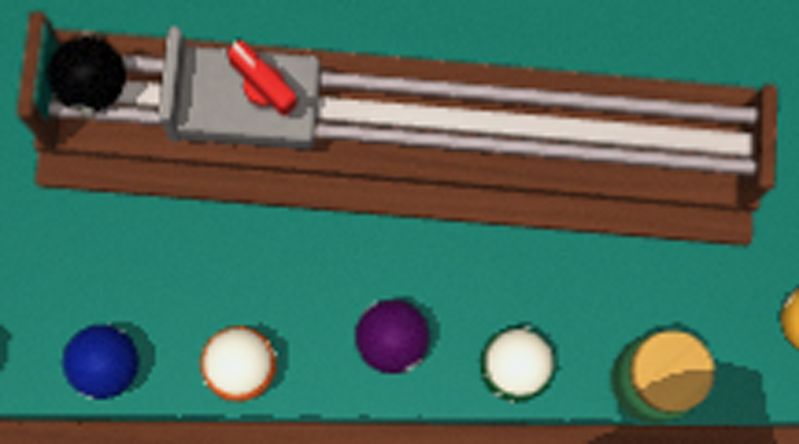

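The crop confirms the T-bar from (240,48) to (290,105), the black ball at (88,73), a green-edged white ball (519,362), an orange-edged one (238,362), and the jar (672,370), which is not a ball.

Run:
```python
from h import *
f=cam('top')
P=lambda u,v,z: onz(f,(155+(u+.5)/3.7-.5,115+(v+.5)/3.7-.5),z)[:2]
a=P(135,62,.079);b=P(755,114,.079);c=P(130,115,.079);d=P(755,165,.079)
ang=lambda v:np.arctan2(v[1],v[0])
print('rods',a,b,c,d,'yaw',ang(a-b)-np.pi/2,ang(c-d)-np.pi/2)
mid=(b+d)/2; print('mid',mid)
k1,k2=P(240,48,.139),P(291,105,.139); print('knob',k1,k2,(k1+k2)/2,ang(k1-k2),np.linalg.norm(k1-k2))
print('black',P(88,73,.102))
print('face top edge',P(170,27,.123),P(178,118,.123), P(163,118,.123))
print('keeper top rear',P(318,57,.09),P(313,147,.09))
print('cheek',P(45,17,.12),P(37,115,.12))
s=readout.read_state(); Rm=att(s['orientation']); print(Rm)
# second view for heights
g=cam('scene')
for n,p in dict(knob=[*((k1+k2)/2),.139],yellow=(.483,-.34,.0286),blue=(.4445,.2119,.0286),black=[*P(88,73,.102),.102]).items(): print(n,proj(g,p)*[800/512,600/384])
```

```text
rods [0.6647002  0.18543933] [ 0.63067718 -0.28025431] [0.62355204 0.18762998] [ 0.59119403 -0.27869185] yaw -0.07292922461710294 -0.0692788200505785
mid [ 0.6109356  -0.27947308]
knob [0.65557792 0.10197689] [0.61428942 0.06530653] [0.63493367 0.08364171] 0.7262291299276354 0.055221877961562305
black [0.64830833 0.21576909]
face top edge [0.67642789 0.15404877] [0.60871791 0.14611815] [0.60861545 0.15678027]
keeper top rear [0.66629038 0.04819306] [0.59743275 0.05087117]
cheek [0.68439614 0.24524493] [0.61093489 0.24736755]
[[ 9.55103481e-01  2.96272394e-01 -9.22489447e-05]
 [ 2.96272355e-01 -9.55103081e-01  8.92287845e-04]
 [ 1.76253004e-04 -8.79558040e-04 -9.99999598e-01]]
knob [467.92162831 296.15667508]
yellow [252.30075066 415.43567191]
blue [432.8878997  265.51995203]
black [509.71820285 281.16300778]
```

```bash
cat >> h.py <<'E'
def yaw(s=None):
    s=s or readout.read_state(); A=att(s['orientation']); return np.arctan2(A[1,0],A[0,0])
def plan(*wps):
    """waypoints (x,y,z,yaw of tool x) -> per call: dx,dy,dz (25mm), turn (5deg), min rows"""
    s=readout.read_state(); p=np.array(s['position']); w=yaw(s); print('now',np.round(p,4),round(w,3),'t',s['time_s'],'gap',s['finger_gap'])
    for q in wps:
        d=np.array(q[:3])-p; c,n=np.cos(w),np.sin(w)
        t=-np.degrees(q[3]-w)
        L=np.array([c*d[0]+n*d[1], n*d[0]-c*d[1], -d[2]])/.025
        print(np.round(L,2),'turn',round(t/5,2),'rows',round(max(np.linalg.norm(d)/.0417,abs(t)/7.16),1)); p=np.array(q[:3]);w=q[3]
E
python3 -c "
from h import *
plan((.414,-.268,.24,.5),(.6355,.0835,.24,.70),(.6355,.0835,.110,.70))"
```

```text
now [ 0.1926 -0.6207  0.2309] 0.301 t 0.3 gap 0.08565305138221838
[ 12.64 -10.85  -0.36] turn -2.28 rows 10.0
[14.52 -8.09 -0.  ] turn -2.29 rows 10.0
[0.  0.  5.2] turn -0.0 rows 3.1
```

```bash
python3 -m crank '[[[3,-3,0,0],[12.6,-10.8,-0.4,-2.3],[12.6,-10.8,-0.4,-2.3],[12.6,-10.8,-0.4,-2.3],[12.6,-10.8,-0.4,-2.3],[12.6,-10.8,-0.4,-2.3],[12.6,-10.8,-0.4,-2.3],[12.6,-10.8,-0.4,-2.3]]]' 0
python3 -c "
from h import *
plan((.6355,.0835,.24,.70))"
```

```text
time_s: 0.97
position: [0.37, -0.3366, 0.2393]
orientation: [3.043, 0.779, 0.0]
force: [-0.2, -1.0, 0.3]
finger_gap: 0.0854
grip_force: 0.0
now [ 0.37   -0.3366  0.2393] 0.501 t 0.9667 gap 0.08538350694055961
[17.39 -9.64 -0.03] turn -2.28 rows 11.9
```

```bash
python3 -m crank '[[[17.4,-9.6,0,-2.3],[17.4,-9.6,0,-2.3],[17.4,-9.6,0,-2.3],[17.4,-9.6,0,-2.3],[17.4,-9.6,0,-2.3],[17.4,-9.6,0,-2.3],[17.4,-9.6,0,-2.3],[17.4,-9.6,0,-2.3]]]' >/dev/null
python3 -c "
from h import *
plan((.6355,.0835,.24,.70))"
```

```text
now [ 0.5486 -0.0549  0.2393] 0.703 t 1.6333 gap 0.08555676584622515
[ 6.23 -1.98 -0.03] turn 0.03 rows 3.9
```

```bash
python3 -m crank '[[[6.2,-2,0,0],[6.2,-2,0,0],[6.2,-2,0,0],[6.2,-2,0,0],[6.2,-2,0,0],[6.2,-2,0,0]]]' >/dev/null
python3 - <<'E'
from h import *
plan((.6355,.0835,.11,.70))
f=cam('wrist'); cv2.imwrite('pics/c.png',f['image'])
hsv=cv2.cvtColor(f['image'],cv2.COLOR_BGR2HSV)
m=cv2.inRange(hsv,(0,150,80),(8,255,255))|cv2.inRange(hsv,(172,150,80),(180,255,255))
for c in cv2.findContours(m,0,2)[0]:
    if cv2.contourArea(c)>150:
        r=cv2.minAreaRect(c); P=np.array([onz(f,p,.139)[:2] for p in cv2.boxPoints(r)]); print(r,np.round(P,4).tolist(),P.mean(0))
E
```

```text
now [0.6342 0.083  0.2385] 0.705 t 2.1333 gap 0.0852576910240302
[0.05 0.02 5.14] turn 0.06 rows 3.1
((254.5, 181.5), (81.0, 35.0), 90.0) [[0.6567, 0.1187], [0.6728, 0.0998], [0.6261, 0.0588], [0.6087, 0.0792]] [0.64107831 0.08913073]
```

View pics/c.png

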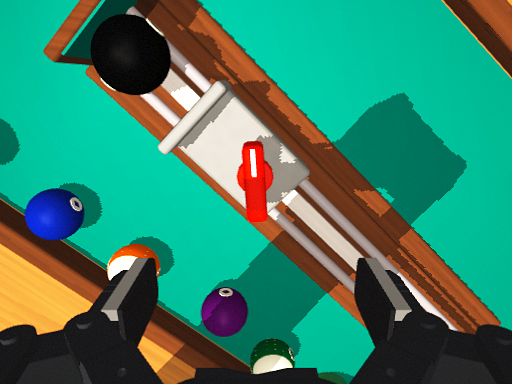

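The wrist view shows the T-bar nearly vertical from (254,141) to (257,222), with the keeper around it, the black ball at (131,54), and the fingers straddling the bar direction correctly.

```bash
python3 -m crank '[[[0.15,0,2.5,-0.2],[0.15,0,5.1,-0.2],[0.15,0,5.1,-0.2],[0.15,0,5.1,-0.2]]]' 0
python3 -m crank '[[[0,0,0,0],[0,0,0,0],[0,0,0,0],[0,0,0,0],[0,0,0,0],[0,0,0,0],[0,0,0,0],[0,0,0,0]]]' 1
```

```text
time_s: 2.52
position: [0.6302, 0.0825, 0.1025]
orientation: [-2.936, -1.101, 0.023]
force: [-1.8, -0.7, -2.4]
finger_gap: 0.0855
grip_force: 0.0
time_s: 3.18
position: [0.6367, 0.0849, 0.1153]
orientation: [-2.939, -1.107, -0.0]
force: [-9.6, 3.9, 13.7]
finger_gap: 0.015
grip_force: 66.1
```

```bash
python3 -m crank '[[[0,0,-0.2,-1],[0,0,-0.2,-2],[0,0,-0.2,-3],[0,0,-0.2,-4],[0,0,-0.2,-5.2],[0,0,-0.2,-6.4],[0,0,-0.2,-7.6],[0,0,-0.2,-8.3]]]'
python3 -m crank '[[[0,0,0,-1],[0,0,0,-2],[0,0,0,-3],[0,0,0,-4],[0,0,0,-5.2],[0,0,0,-6.4],[0,0,0,-7.6],[0,0,0,-8.3]]]'
python3 -c "
from h import *
p=readout.read_state();print(p['wrist_torque'])
x,y,z=p['position']
plan((x-.0231*.98,y-.3251*.98,z,yaw()))"
```

```text
time_s: 3.85
position: [0.6372, 0.0841, 0.1156]
orientation: [2.353, 2.08, 0.003]
force: [7.0, 1.3, -9.7]
finger_gap: 0.0145
grip_force: 62.5
time_s: 4.52
position: [0.638, 0.0838, 0.1156]
orientation: [1.462, 2.776, 0.004]
force: [11.3, 0.4, -14.2]
finger_gap: 0.0148
grip_force: 61.9
[ 0.05533866 -1.60048117 -0.17161386]
now [0.638  0.0838 0.1156] 2.172 t 4.5167 gap 0.014773516210383858
[-10.    -7.95  -0.  ] turn -0.0 rows 7.7
```

```bash
python3 -m crank '[[[-0.3,-0.24,0.1,0],[-1,-0.8,0.1,0],[-1.9,-1.51,0.1,0],[-2.8,-2.23,0.1,0],[-3.7,-2.94,0.1,0],[-4.6,-3.66,0.1,0],[-5.4,-4.29,0.1,0],[-6,-4.77,0.1,0]]]'
python3 -m crank '[[[-0.5,-0.4,0,0],[-1.2,-0.95,0,0],[-2,-1.6,0,0],[-2.8,-2.23,0,0],[-3.4,-2.7,0,0],[-3.8,-3.02,0,0],[-4,-3.18,0,0],[-4,-3.18,0,0]]]'
python3 - <<'E'
from h import *
f=cam('top'); cv2.imwrite('pics/d.png',cv2.resize(f['image'][100:240,100:440],None,fx=2.3,fy=2.3))
for b in blobs(f,.0286): print(*b)
plan((0,0,0,0))
E
```

```text
time_s: 5.18
position: [0.6238, -0.1089, 0.1155]
orientation: [1.468, 2.773, 0.003]
force: [5.2, 1.9, -2.5]
finger_gap: 0.0144
grip_force: 63.8
time_s: 5.85
position: [0.6144, -0.2368, 0.1156]
orientation: [1.468, 2.772, -0.001]
force: [4.5, -2.4, -0.8]
finger_gap: 0.015
grip_force: 63.9
[218.9 212.8] 10.5 312.0 [0.4444 0.1071 0.0286] [239 242 239]
[181.7 212.4] 10.4 303.5 [0.4444 0.2118 0.0286] [159  51  34]
[142.  209.9] 10.8 317.0 [0.4504 0.3245 0.0286] [ 41  42 228]
[260.6 205.5] 10.3 295.0 [ 0.4662 -0.0098  0.0286] [109  32 102]
[397.8 181.8] 14.5 276.0 [ 0.5391 -0.4068  0.0286] [226 237 236]
[337.8 201.5] 51.1 3901.0 [ 0.4799 -0.2292  0.0286] [111 104  89]
[112.7 179. ] 13.9 295.0 [0.5381 0.4141 0.0286] [32 31 33]
now [ 0.6144 -0.2363  0.1155] 2.168 t 5.9 gap 0.014770201889333855
[ 21.63 -15.01   4.62] turn 24.84 rows 17.3
```

View pics/d.png

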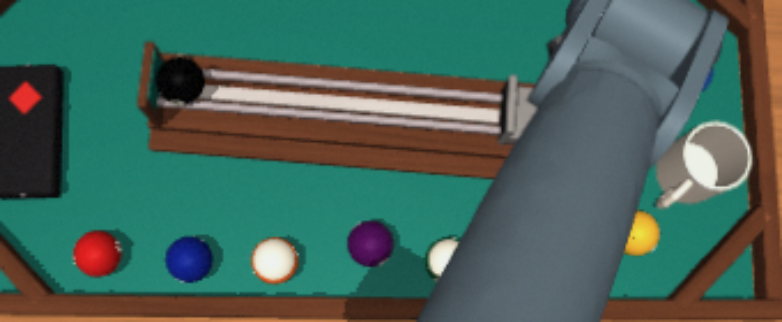

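The keeper is slid back, with its face at about (508,107) in the crop, and the balls are undisturbed. I'll push it a little further towards the stop, then release and lift.

```bash
python3 -m crank '[[[-0.1,-0.08,0,0],[-0.22,-0.17,0,0],[-0.22,-0.17,0,0]]]'
python3 -m crank '[[[0,0,0,0],[0,0,0,0],[0,0,0,0],[0,0,0,0],[0,0,-2,0],[0,0,-4,0],[0,0,-4,0]]]' 0
cat >> h.py <<'E'
BK=np.array([.6477,.2158]); U=np.array([-.0735,-.9973]); PY=1.497; W=.45
def pp(ball,k,gap=.0013,zp=.012):
    q=BK+U*(k*(.0572+gap)+.001)
    x,y=ball
    plan((x,y,.17,W),(x,y,zp,W),(x,y,.19,W),(*q,.19,PY),(*q,.0754+zp,PY),(*q,.20,PY)); print('place',q)
E
python3 -c "
from h import *
pp((.4503,.3245),1)"
```

```text
time_s: 6.15
position: [0.6139, -0.2423, 0.1155]
orientation: [1.467, 2.774, 0.0]
force: [5.1, -0.5, 0.8]
finger_gap: 0.015
grip_force: 64.0
time_s: 6.73
position: [0.6144, -0.2428, 0.2202]
orientation: [1.466, 2.77, -0.001]
force: [0.7, -0.9, 1.1]
finger_gap: 0.0855
grip_force: 0.0
now [ 0.6144 -0.2428  0.2202] 2.168 t 6.7333 gap 0.08554600163251702
[22.45  7.34  2.01] turn 19.69 rows 14.2
[0.   0.   6.32] turn -0.0 rows 3.8
[ 0.    0.   -7.12] turn -0.0 rows 4.3
[ 4.03  9.41 -0.  ] turn -12.0 rows 8.4
[0.  0.  4.1] turn -0.0 rows 2.5
[ 0.   0.  -4.5] turn -0.0 rows 2.7
place [0.64332675 0.15646065]
```

```bash
python3 -m crank '[[[22.4,7.3,2,19.7],[22.4,7.3,2,19.7],[22.4,7.3,2,19.7],[22.4,7.3,2,19.7],[22.4,7.3,2,19.7],[22.4,7.3,2,19.7],[22.4,7.3,2,19.7],[22.4,7.3,2,19.7]]]'
python3 -c "
from h import *
pp((.4503,.3245),1)"
```

```text
time_s: 7.4
position: [0.5214, 0.0709, 0.1865]
orientation: [-2.603, -1.758, 0.001]
force: [1.2, -0.6, -0.7]
finger_gap: 0.0854
grip_force: 0.0
now [0.5214 0.0709 0.1865] 1.188 t 7.4 gap 0.08537975701419874
[ 8.35 -6.43  0.66] turn 8.46 rows 6.3
[0.   0.   6.32] turn -0.0 rows 3.8
[ 0.    0.   -7.12] turn -0.0 rows 4.3
[ 4.03  9.41 -0.  ] turn -12.0 rows 8.4
[0.  0.  4.1] turn -0.0 rows 2.5
[ 0.   0.  -4.5] turn -0.0 rows 2.7
place [0.64332675 0.15646065]
```

```bash
python3 -m crank '[[[8.4,-6.4,0.7,8.5],[8.4,-6.4,0.7,8.5],[8.4,-6.4,0.7,8.5],[8.4,-6.4,0.7,8.5],[8.4,-6.4,0.7,8.5],[8.4,-6.4,0.7,8.5],[8.4,-6.4,0.7,8.5],[8.4,-6.4,0.7,8.5]]]' >/dev/null
python3 - <<'E'
from h import *
f=cam('wrist'); cv2.imwrite('pics/e.png',f['image'])
for b in blobs(f,.0286,[(.41,.44),(.41,.02),(.55,.02),(.55,.44)]): print(*b)
pp((.4503,.3245),1)
E
```

```text
[465.5 280.8] 36.1 3257.5 [0.4468 0.1053 0.0286] [187 218 228]
[371.3 236.8] 41.2 3218.0 [0.4464 0.2105 0.0286] [136  33  18]
[260.2 177.5] 34.5 3505.0 [0.4519 0.3256 0.0286] [  9   2 230]
[150.7 146.4] 36.7 1400.0 [0.4359 0.4193 0.0286] [ 32  61 123]
[210.5  33.8] 37.6 2185.5 [0.5363 0.4092 0.0286] [50 53 56]
now [0.4493 0.3259 0.1687] 0.457 t 8.1167 gap 0.08524490318427873
[ 0.01  0.07 -0.05] turn 0.09 rows 0.1
[0.   0.   6.32] turn -0.0 rows 3.8
[ 0.    0.   -7.12] turn -0.0 rows 4.3
[ 4.03  9.41 -0.  ] turn -12.0 rows 8.4
[0.  0.  4.1] turn -0.0 rows 2.5
[ 0.   0.  -4.5] turn -0.0 rows 2.7
place [0.64332675 0.15646065]
```

View pics/e.png

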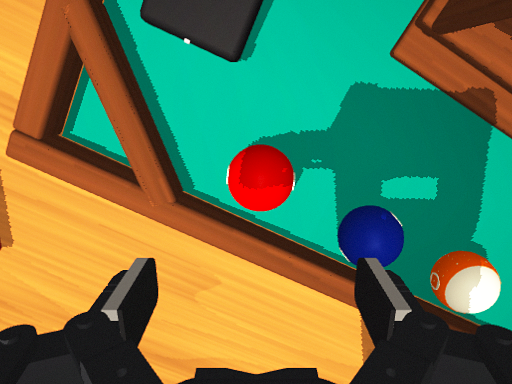

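The wrist view shows red at (260,177) centred between the fingers. Blue is at (371,237), orange stripe at (465,281), and the rim corner is clear of the left finger. It agrees with the top view to within 2 mm.

```bash
python3 -m crank '[[[0,0.1,1.5,0],[0,0.1,3,0],[0,0.1,4.5,0],[0,0.1,6,0],[0,0.1,6.25,0],[0,0.1,6.25,0],[0,0.1,6.25,0]]]' 
python3 -m crank '[[[0,0,0,0],[0,0,0,0],[0,0,0,0],[0,0,0,0],[0,0,0,0],[0,0,0,0]]]' 1
python3 -m crank '[[[0,0,-1,0],[0,0,-2.5,0],[0,0,-4,0],[0,0,-5.5,0],[0,0,-7.1,0],[0,0,-7.1,0]]]'
python3 -c "
from h import *
pp((.4503,.3245),1)"
```

```text
time_s: 8.7
position: [0.4535, 0.321, 0.0143]
orientation: [-3.062, -0.703, -0.002]
force: [-0.2, 0.2, 1.2]
finger_gap: 0.0852
grip_force: 0.0
time_s: 9.2
position: [0.4543, 0.3222, 0.0159]
orientation: [-3.061, -0.705, -0.007]
force: [-0.9, 0.8, 7.5]
finger_gap: 0.0546
grip_force: 61.6
time_s: 9.7
position: [0.457, 0.3234, 0.2013]
orientation: [-3.058, -0.704, -0.028]
force: [1.8, 0.7, 0.0]
finger_gap: 0.0546
grip_force: 64.7
now [0.457  0.3234 0.2013] 0.453 t 9.7 gap 0.054559920902308046
[-0.22 -0.16  1.25] turn 0.03 rows 0.8
[0.   0.   6.32] turn -0.0 rows 3.8
[ 0.    0.   -7.12] turn -0.0 rows 4.3
[ 4.03  9.41 -0.  ] turn -12.0 rows 8.4
[0.  0.  4.1] turn -0.0 rows 2.5
[ 0.   0.  -4.5] turn -0.0 rows 2.7
place [0.64332675 0.15646065]
```

```bash
cat >> h.py <<'E'
def pl(k,gap=.0013,z=.091):
    q=BK+U*(k*(.0572+gap)+.001)
    plan((*q,.20,PY),(*q,z,PY),(*q,.20,PY)); print('place',q)
def pk(x,y,z=.016): plan((x,y,.17,W),(x,y,z,W),(x,y,.20,W))
E
python3 -c "
from h import *
pl(1)"
```

```text
now [0.457  0.3234 0.2013] 0.453 t 9.7 gap 0.054559920902308046
[3.78 9.26 0.05] turn -11.97 rows 8.4
[0.   0.   4.36] turn -0.0 rows 2.6
[ 0.    0.   -4.36] turn -0.0 rows 2.6
place [0.64332675 0.15646065]
```

```bash
python3 -m crank '[[[3.8,9.3,0,-12],[3.8,9.3,0,-12],[3.8,9.3,0,-12],[3.8,9.3,0,-12],[3.8,9.3,0,-12],[3.8,9.3,0,-12],[3.8,9.3,0,-12],[3.8,9.3,0,-12]]]' >/dev/null
python3 -m crank '[[[0,0,0,0],[0,0,0,0],[0,0,0,0]]]'
python3 -c "
from h import *
pl(1)"
```

```text
time_s: 10.62
position: [0.6389, 0.1539, 0.1906]
orientation: [2.363, 2.07, 0.0]
force: [-0.5, 0.2, -1.7]
finger_gap: 0.0545
grip_force: 64.8
now [0.6389 0.1539 0.1906] 1.438 t 10.6167 gap 0.054523662287371016
[ 0.12  0.16 -0.37] turn -0.67 rows 0.5
[0.   0.   4.36] turn -0.0 rows 2.6
[ 0.    0.   -4.36] turn -0.0 rows 2.6
place [0.64332675 0.15646065]
```

```bash
python3 -m crank '[[[0.12,0.16,1,-0.7],[0.12,0.16,2,-0.7],[0.12,0.16,3,-0.7],[0.12,0.16,3.5,-0.7],[0.12,0.16,3.9,-0.7],[0.12,0.16,3.95,-0.7],[0.12,0.16,3.95,-0.7],[0.12,0.16,3.95,-0.7]]]'
python3 -c "
from h import *
pl(1)"
```

```text
time_s: 11.28
position: [0.6447, 0.1562, 0.0933]
orientation: [2.296, 2.142, 0.003]
force: [-0.4, 0.7, -1.9]
finger_gap: 0.0544
grip_force: 64.9
now [0.6447 0.1562 0.0933] 1.501 t 11.2833 gap 0.05435502970347905
[ 0.01 -0.06 -4.27] turn 0.05 rows 2.6
[0.   0.   4.36] turn -0.0 rows 2.6
[ 0.    0.   -4.36] turn -0.0 rows 2.6
place [0.64332675 0.15646065]
```

```bash
python3 -m crank '[[[0,-0.05,0.1,0],[0,-0.05,0.1,0],[0,-0.05,0.1,0],[0,-0.05,0.1,0]]]'
python3 -m crank '[[[0,0,0,0],[0,0,0,0],[0,0,0,0],[0,0,0,0],[0,0,-1.5,0],[0,0,-3,0],[0,0,-4.3,0],[0,0,-4.3,0]]]' 0
python3 - <<'E'
from h import *
f=cam('wrist'); cv2.imwrite('pics/f.png',f['image'])
plan((.4464,.2115,.17,W))
E
```

```text
time_s: 11.62
position: [0.6426, 0.1561, 0.0896]
orientation: [2.297, 2.143, 0.001]
force: [-0.1, -0.3, -1.8]
finger_gap: 0.0551
grip_force: 46.0
time_s: 12.28
position: [0.6469, 0.1565, 0.2062]
orientation: [2.29, 2.137, 0.018]
force: [0.8, -0.3, 2.0]
finger_gap: 0.0851
grip_force: 0.0
now [0.6454 0.1563 0.2025] 1.501 t 12.3333 gap 0.08504385655292175
[ 1.65 -8.09  1.3 ] turn 12.05 rows 8.4
```

View pics/f.png

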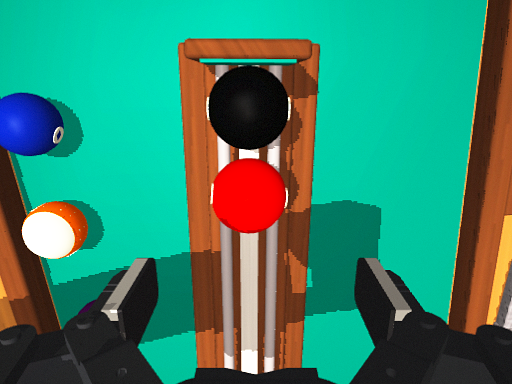

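The wrist view shows red (249,195) seated on the rods right next to black (249,107). Next is blue.

```bash
python3 -m crank '[[[1.65,-8.1,1.3,12],[1.65,-8.1,1.3,12],[1.65,-8.1,1.3,12],[1.65,-8.1,1.3,12],[1.65,-8.1,1.3,12],[1.65,-8.1,1.3,12],[1.65,-8.1,1.3,12],[1.65,-8.1,1.3,12]]]' >/dev/null
python3 -m crank '[[[0,0,0,0.4],[0,0,0,0.4]]]' >/dev/null
cat >> h.py <<'E'
def look(x,y,m=.045):
    f=cam('wrist')
    for b in blobs(f,.0286,[(max(x-m,.413),y+m),(max(x-m,.413),y-m),(x+m,y-m),(x+m,y+m)]): print(*b[1:])
E
python3 - <<'E'
from h import *
look(.4464,.2115); pk(.4464,.2115)
E
```

```text
34.4 3352.5 [0.4477 0.2127 0.0286] [138  33  15]
now [0.4426 0.2111 0.1632] 0.467 t 13.2167 gap 0.08511364713077907
[ 0.14  0.06 -0.27] turn 0.2 rows 0.2
[0.   0.   6.16] turn -0.0 rows 3.7
[ 0.    0.   -7.36] turn -0.0 rows 4.4
```

```bash
python3 -m crank '[[[0.18,0.04,1.5,0],[0.18,0.04,3,0],[0.18,0.04,4.5,0],[0.18,0.04,5.6,0],[0.18,0.04,5.85,0],[0.18,0.04,5.85,0],[0.18,0.04,5.85,0]]]' 
python3 -m crank '[[[0,0,0,0],[0,0,0,0],[0,0,0,0],[0,0,0,0],[0,0,0,0],[0,0,0,0]]]' 1
python3 -m crank '[[[0,0,-1,0],[0,0,-2.5,0],[0,0,-4,0],[0,0,-5.5,0],[0,0,-7.3,0],[0,0,-7.3,0]]]'
python3 -c "
from h import *
pl(2)"
```

```text
time_s: 13.8
position: [0.4485, 0.2125, 0.0187]
orientation: [-3.056, -0.727, -0.002]
force: [0.9, 0.4, 0.6]
finger_gap: 0.0855
grip_force: 0.0
time_s: 14.3
position: [0.4497, 0.213, 0.0204]
orientation: [-3.056, -0.726, -0.007]
force: [-1.2, 0.8, 7.8]
finger_gap: 0.0544
grip_force: 61.6
time_s: 14.8
position: [0.4523, 0.2135, 0.2102]
orientation: [3.056, 0.727, 0.026]
force: [2.0, 0.1, -0.1]
finger_gap: 0.0544
grip_force: 64.9
now [0.4523 0.2135 0.2102] 0.467 t 14.8 gap 0.05439105590357349
[4.59 7.48 0.41] turn -11.8 rows 8.2
[0.   0.   4.36] turn -0.0 rows 2.6
[ 0.    0.   -4.36] turn -0.0 rows 2.6
place [0.639027  0.0981186]
```

```bash
python3 -m crank '[[[4.6,7.5,0.4,-11.8],[4.6,7.5,0.4,-11.8],[4.6,7.5,0.4,-11.8],[4.6,7.5,0.4,-11.8],[4.6,7.5,0.4,-11.8],[4.6,7.5,0.4,-11.8],[4.6,7.5,0.4,-11.8],[4.6,7.5,0.4,-11.8]]]' >/dev/null
python3 -m crank '[[[0,0,0,-0.5],[0,0,0,-0.5],[0,0,0,-0.5]]]' >/dev/null
python3 -c "
from h import *
pl(2,z=.095)"
```

```text
now [0.6346 0.0966 0.1904] 1.509 t 15.7167 gap 0.05389274011670416
[ 0.07  0.17 -0.38] turn 0.13 rows 0.3
[0.  0.  4.2] turn -0.0 rows 2.5
[ 0.   0.  -4.2] turn -0.0 rows 2.5
place [0.639027  0.0981186]
```

```bash
python3 -m crank '[[[0.07,0.17,1,0.1],[0.07,0.17,2,0.1],[0.07,0.17,3,0.1],[0.07,0.17,3.5,0.1],[0.07,0.17,3.8,0.1],[0.07,0.17,3.8,0.1],[0.07,0.17,3.8,0.1],[0.07,0.17,3.8,0.1]]]'
python3 -m crank '[[[0,0,0,0],[0,0,0,0]]]'
python3 -c "
from h import *
pl(2,z=.094)"
```

```text
time_s: 16.38
position: [0.6401, 0.0981, 0.0969]
orientation: [2.296, 2.142, 0.003]
force: [0.3, 0.6, -0.8]
finger_gap: 0.0542
grip_force: 65.1
time_s: 16.55
position: [0.6396, 0.0981, 0.0964]
orientation: [2.296, 2.142, 0.002]
force: [-0.5, 0.7, -1.9]
finger_gap: 0.0543
grip_force: 65.1
now [0.6396 0.0981 0.0964] 1.501 t 16.55 gap 0.05427833992782448
[-0.   -0.02 -4.15] turn 0.05 rows 2.5
[0.   0.   4.24] turn -0.0 rows 2.5
[ 0.    0.   -4.24] turn -0.0 rows 2.5
place [0.639027  0.0981186]
```

Next is orange, around (.4465,.1062).

```bash
python3 -m crank '[[[0,0,0.1,0],[0,0,0.1,0],[0,0,0.1,0]]]'
python3 -m crank '[[[0,0,0,0],[0,0,0,0],[0,0,0,0],[0,0,0,0],[0,0,-1.5,0],[0,0,-3,0],[0,0,-4.2,0],[0,0,-4.2,0]]]' 0
python3 - <<'E'
from h import *
plan((.4460,.1062,.17,W))
E
```

```text
time_s: 16.8
position: [0.6398, 0.0982, 0.0947]
orientation: [2.296, 2.142, 0.002]
force: [-2.2, -0.3, 5.0]
finger_gap: 0.0539
grip_force: 65.5
time_s: 17.47
position: [0.6433, 0.0981, 0.2065]
orientation: [2.29, 2.137, 0.015]
force: [1.1, 0.7, 1.9]
finger_gap: 0.0851
grip_force: 0.0
now [0.6433 0.0981 0.2065] 1.502 t 17.4667 gap 0.08514570787067745
[-0.22 -7.9   1.46] turn 12.05 rows 8.4
```

```bash
python3 -m crank '[[[-0.2,-7.8,1.2,12],[-0.2,-7.8,1.2,12],[-0.2,-7.8,1.2,12],[-0.2,-7.8,1.2,12],[-0.2,-7.8,1.2,12],[-0.2,-7.8,1.2,12],[-0.2,-7.8,1.2,12],[-0.2,-7.8,1.2,12]]]' >/dev/null
python3 -m crank '[[[0,0,0,0.4],[0,0,0,0.4]]]' >/dev/null
python3 - <<'E'
from h import *
look(.4464,.1062); pk(.446,.106)
E
```

```text
34.8 3328.5 [0.4477 0.108  0.0286] [214 236 242]
now [0.4442 0.1067 0.1678] 0.467 t 18.35 gap 0.08512483063860227
[ 0.05  0.06 -0.09] turn 0.2 rows 0.1
[0.   0.   6.16] turn -0.0 rows 3.7
[ 0.    0.   -7.36] turn -0.0 rows 4.4
```

```bash
python3 -m crank '[[[0.1,0,1.5,0],[0.1,0,3,0],[0.1,0,4.5,0],[0.1,0,5.6,0],[0.1,0,5.95,0],[0.1,0,5.95,0],[0.1,0,5.95,0]]]' 
python3 -m crank '[[[0,0,0,0],[0,0,0,0],[0,0,0,0],[0,0,0,0],[0,0,0,0],[0,0,0,0]]]' 1
python3 -m crank '[[[0,0,-1,0],[0,0,-2.5,0],[0,0,-4,0],[0,0,-5.5,0],[0,0,-7.2,0],[0,0,-7.2,0]]]'
python3 -c "
from h import *
pl(3)"
```

```text
time_s: 18.93
position: [0.4473, 0.1078, 0.0199]
orientation: [3.056, 0.727, 0.001]
force: [-0.1, -0.7, 0.5]
finger_gap: 0.0857
grip_force: 0.0
time_s: 19.43
position: [0.4486, 0.108, 0.0216]
orientation: [3.056, 0.726, 0.007]
force: [-1.1, 1.1, 7.2]
finger_gap: 0.0541
grip_force: 61.4
time_s: 19.93
position: [0.4515, 0.1079, 0.2091]
orientation: [3.052, 0.726, 0.027]
force: [1.5, -0.3, -1.0]
finger_gap: 0.0542
grip_force: 65.1
now [0.4515 0.1079 0.2091] 0.467 t 19.9333 gap 0.05423907008952121
[5.32 5.73 0.37] turn -11.8 rows 8.2
[0.   0.   4.36] turn -0.0 rows 2.6
[ 0.    0.   -4.36] turn -0.0 rows 2.6
place [0.63472725 0.03977655]
```

```bash
python3 -m crank '[[[5.4,5.8,0.2,-11.8],[5.4,5.8,0.2,-11.8],[5.4,5.8,0.2,-11.8],[5.4,5.8,0.2,-11.8],[5.4,5.8,0.2,-11.8],[5.4,5.8,0.2,-11.8],[5.4,5.8,0.2,-11.8],[5.4,5.8,0.2,-11.8]]]' >/dev/null
python3 -m crank '[[[0,0,0,-0.4],[0,0,0,-0.4],[0,0,0,-0.4]]]' >/dev/null
python3 -c "
from h import *
pl(3,z=.0955)"
```

```text
now [0.6322 0.039  0.1944] 1.5 t 20.85 gap 0.05363502140909712
[ 0.04  0.1  -0.22] turn 0.04 rows 0.1
[0.   0.   4.18] turn -0.0 rows 2.5
[ 0.    0.   -4.18] turn -0.0 rows 2.5
place [0.63472725 0.03977655]
```

```bash
python3 -m crank '[[[0.04,0.1,1,0],[0.04,0.1,2,0],[0.04,0.1,3,0],[0.04,0.1,3.6,0],[0.04,0.1,3.9,0],[0.04,0.1,4,0],[0.04,0.1,4,0],[0.04,0.1,4,0]]]'
python3 -m crank '[[[0,0,0,0],[0,0,0,0],[0,0,0,0],[0,0,0,0],[0,0,-1.5,0],[0,0,-3,0],[0,0,-4.2,0],[0,0,-4.2,0]]]' 0
python3 - <<'E'
from h import *
f=cam('wrist'); cv2.imwrite('pics/g.png',f['image'])
plan((.4670,-.0095,.17,W))
E
```

```text
time_s: 21.52
position: [0.6343, 0.04, 0.0952]
orientation: [-2.297, -2.142, 0.002]
force: [-5.2, -0.3, 3.2]
finger_gap: 0.054
grip_force: 65.6
time_s: 22.18
position: [0.6393, 0.0394, 0.2081]
orientation: [2.289, 2.135, 0.015]
force: [0.9, 0.8, 1.9]
finger_gap: 0.0853
grip_force: 0.0
now [0.6377 0.0395 0.2046] 1.501 t 22.2333 gap 0.0856467615240221
[-2.43 -6.68  1.38] turn 12.05 rows 8.4
```

View pics/g.png

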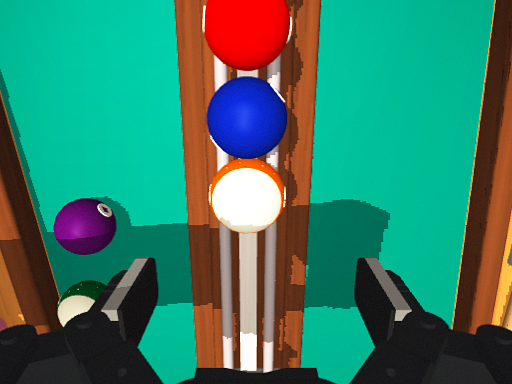

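The wrist view shows red, blue (247,118) and orange (246,197) in a row on the rods, with only tiny gaps. Purple is next.

```bash
python3 -m crank '[[[-2.35,-6.6,1.2,12],[-2.35,-6.6,1.2,12],[-2.35,-6.6,1.2,12],[-2.35,-6.6,1.2,12],[-2.35,-6.6,1.2,12],[-2.35,-6.6,1.2,12],[-2.35,-6.6,1.2,12],[-2.35,-6.6,1.2,12]]]' >/dev/null
python3 -m crank '[[[0,0,0,0.4],[0,0,0,0.4]]]' >/dev/null
python3 - <<'E'
from h import *
look(.467,-.0095); pk(.4675,-.009,.018)
E
```

```text
34.2 3437.0 [ 0.4678 -0.0089  0.0286] [102  24  96]
now [ 0.4656 -0.0072  0.1682] 0.467 t 23.1167 gap 0.08525645453764698
[ 0.04  0.1  -0.07] turn 0.2 rows 0.1
[0.   0.   6.08] turn -0.0 rows 3.6
[ 0.    0.   -7.28] turn -0.0 rows 4.4
```

```bash
python3 -m crank '[[[0.04,0.1,1.5,0],[0.04,0.1,3,0],[0.04,0.1,4.5,0],[0.04,0.1,5.6,0],[0.04,0.1,5.95,0],[0.04,0.1,5.95,0],[0.04,0.1,5.95,0]]]' 
python3 -m crank '[[[0,0,0,0],[0,0,0,0],[0,0,0,0],[0,0,0,0],[0,0,0,0],[0,0,0,0]]]' 1
python3 -m crank '[[[0,0,-1,0],[0,0,-2.5,0],[0,0,-4,0],[0,0,-5.5,0],[0,0,-7.2,0],[0,0,-7.2,0]]]'
python3 -c "
from h import *
pl(4)"
```

```text
time_s: 23.7
position: [0.4687, -0.0092, 0.021]
orientation: [3.056, 0.727, 0.001]
force: [-0.1, -0.8, 0.6]
finger_gap: 0.0856
grip_force: 0.0
time_s: 24.2
position: [0.4702, -0.0095, 0.0229]
orientation: [3.055, 0.726, 0.006]
force: [-1.8, 0.7, 7.6]
finger_gap: 0.0541
grip_force: 61.4
time_s: 24.7
position: [0.4731, -0.0103, 0.2105]
orientation: [3.048, 0.725, 0.025]
force: [1.5, -0.1, 0.4]
finger_gap: 0.0538
grip_force: 65.0
now [ 0.4731 -0.0103  0.2105] 0.467 t 24.7 gap 0.05377660207724894
[5.47 3.13 0.42] turn -11.8 rows 8.2
[0.   0.   4.36] turn -0.0 rows 2.6
[ 0.    0.   -4.36] turn -0.0 rows 2.6
place [ 0.6304275 -0.0185655]
```

Same systematic correction as before.

```bash
python3 -m crank '[[[5.55,3.25,0.2,-11.8],[5.55,3.25,0.2,-11.8],[5.55,3.25,0.2,-11.8],[5.55,3.25,0.2,-11.8],[5.55,3.25,0.2,-11.8],[5.55,3.25,0.2,-11.8],[5.55,3.25,0.2,-11.8],[5.55,3.25,0.2,-11.8]]]' >/dev/null
python3 -m crank '[[[0,0,0,-0.4],[0,0,0,-0.4],[0,0,0,-0.4]]]' >/dev/null
python3 -c "
from h import *
pl(4,z=.097)"
```

```text
now [ 0.6286 -0.0193  0.1957] 1.5 t 25.6167 gap 0.05376924245993333
[ 0.03  0.07 -0.17] turn 0.04 rows 0.1
[0.   0.   4.12] turn -0.0 rows 2.5
[ 0.    0.   -4.12] turn -0.0 rows 2.5
place [ 0.6304275 -0.0185655]
```

```bash
python3 -m crank '[[[0.03,0.07,1,0],[0.03,0.07,2,0],[0.03,0.07,3,0],[0.03,0.07,3.6,0],[0.03,0.07,3.9,0],[0.03,0.07,4,0],[0.03,0.07,4,0],[0.03,0.07,4,0]]]'
python3 -m crank '[[[0,0,0,0],[0,0,0,0],[0,0,0,0],[0,0,0,0],[0,0,-1.5,0],[0,0,-3,0],[0,0,-4.2,0],[0,0,-4.2,0]]]' 0
python3 - <<'E'
from h import *
plan((.4466,-.1058,.17,W))
E
```

```text
time_s: 26.28
position: [0.63, -0.0186, 0.0964]
orientation: [-2.297, -2.141, 0.002]
force: [-5.0, 0.7, 2.7]
finger_gap: 0.0539
grip_force: 65.5
time_s: 26.95
position: [0.6348, -0.0195, 0.2093]
orientation: [2.288, 2.135, 0.013]
force: [0.5, 0.3, 0.7]
finger_gap: 0.0853
grip_force: 0.0
now [ 0.6348 -0.0195  0.2093] 1.501 t 26.95 gap 0.08533608195239133
[-3.97 -7.27  1.57] turn 12.05 rows 8.4
```

```bash
python3 -m crank '[[[-3.9,-7.15,1.3,12],[-3.9,-7.15,1.3,12],[-3.9,-7.15,1.3,12],[-3.9,-7.15,1.3,12],[-3.9,-7.15,1.3,12],[-3.9,-7.15,1.3,12],[-3.9,-7.15,1.3,12],[-3.9,-7.15,1.3,12]]]' >/dev/null
python3 -m crank '[[[0,0,0,0.4],[0,0,0,0.4]]]' >/dev/null
python3 - <<'E'
from h import *
look(.4466,-.1058); pk(.447,-.1055,.018)
f=cam('wrist'); cv2.imwrite('pics/i.png',f['image'])
E
```

```text
33.4 2855.5 [ 0.4462 -0.1052  0.0286] [221 240 245]
now [ 0.4455 -0.1037  0.168 ] 0.467 t 27.8333 gap 0.0856013058553686
[ 0.02  0.09 -0.08] turn 0.2 rows 0.1
[0.   0.   6.08] turn -0.0 rows 3.6
[ 0.    0.   -7.28] turn -0.0 rows 4.4
```

View pics/i.png

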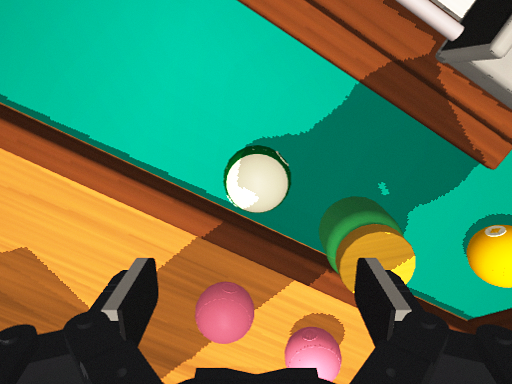

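The wrist view shows the green-striped ball at (257,180). The jar is at (365,240), clear of the right finger's landing spot near (315,180), and the pink look-alikes are outside the rim. Going down.

```bash
python3 -m crank '[[[0.04,0.08,1.5,0],[0.04,0.08,3,0],[0.04,0.08,4.5,0],[0.04,0.08,5.6,0],[0.04,0.08,5.95,0],[0.04,0.08,5.95,0],[0.04,0.08,5.95,0]]]' 
python3 -m crank '[[[0,0,0,0],[0,0,0,0],[0,0,0,0],[0,0,0,0],[0,0,0,0],[0,0,0,0]]]' 1
python3 -m crank '[[[0,0,-1,0],[0,0,-2.5,0],[0,0,-4,0],[0,0,-5.5,0],[0,0,-7.2,0],[0,0,-7.2,0]]]'
python3 -c "
from h import *
pl(5)"
```

```text
time_s: 28.47
position: [0.4479, -0.1052, 0.02]
orientation: [3.056, 0.727, 0.001]
force: [0.8, -0.4, -0.2]
finger_gap: 0.0857
grip_force: 0.0
time_s: 28.97
position: [0.449, -0.1057, 0.0216]
orientation: [3.054, 0.726, 0.005]
force: [-0.9, 0.9, 7.8]
finger_gap: 0.054
grip_force: 61.4
time_s: 29.47
position: [0.4517, -0.107, 0.2091]
orientation: [3.045, 0.724, 0.021]
force: [1.6, -0.3, -1.7]
finger_gap: 0.0542
grip_force: 65.2
now [ 0.4517 -0.107   0.2091] 0.467 t 29.4667 gap 0.05420980626440749
[6.77 2.06 0.36] turn -11.8 rows 8.2
[0.   0.   4.36] turn -0.0 rows 2.6
[ 0.    0.   -4.36] turn -0.0 rows 2.6
place [ 0.62612775 -0.07690755]
```

```bash
python3 -m crank '[[[6.85,2.2,0.2,-11.8],[6.85,2.2,0.2,-11.8],[6.85,2.2,0.2,-11.8],[6.85,2.2,0.2,-11.8],[6.85,2.2,0.2,-11.8],[6.85,2.2,0.2,-11.8],[6.85,2.2,0.2,-11.8],[6.85,2.2,0.2,-11.8]]]' >/dev/null
python3 -m crank '[[[0,0,0,-0.4],[0,0,0,-0.4],[0,0,0,-0.4]]]' >/dev/null
python3 -c "
from h import *
pl(5,z=.0955)"
```

```text
now [ 0.6248 -0.0769  0.1944] 1.5 t 30.3833 gap 0.05387830064691209
[ 0.    0.05 -0.22] turn 0.04 rows 0.1
[0.   0.   4.18] turn -0.0 rows 2.5
[ 0.    0.   -4.18] turn -0.0 rows 2.5
place [ 0.62612775 -0.07690755]
```

```bash
python3 -m crank '[[[0,0.05,1,0],[0,0.05,2,0],[0,0.05,3,0],[0,0.05,3.6,0],[0,0.05,3.9,0],[0,0.05,4,0],[0,0.05,4,0],[0,0.05,4,0]]]'
python3 -m crank '[[[0,0,0,0],[0,0,0,0],[0,0,0,0],[0,0,0,0],[0,0,-1.5,0],[0,0,-3,0],[0,0,-4.2,0],[0,0,-4.2,0]]]' 0
python3 - <<'E'
from h import *
f=cam('wrist'); cv2.imwrite('pics/j.png',f['image'])
plan((.484,-.34,.18,W))
for p in ((249,108),): pass
E
```

```text
time_s: 31.05
position: [0.6257, -0.0769, 0.0951]
orientation: [-2.297, -2.142, 0.002]
force: [-5.9, 1.3, 3.0]
finger_gap: 0.0542
grip_force: 65.6
time_s: 31.72
position: [0.6303, -0.0783, 0.208]
orientation: [2.288, 2.134, 0.011]
force: [0.8, -1.1, 0.2]
finger_gap: 0.0858
grip_force: 0.0
now [ 0.6289 -0.0779  0.2045] 1.501 t 31.7667 gap 0.08526876736658018
[-10.86  -5.05   0.98] turn 12.05 rows 8.4
```

View pics/j.png

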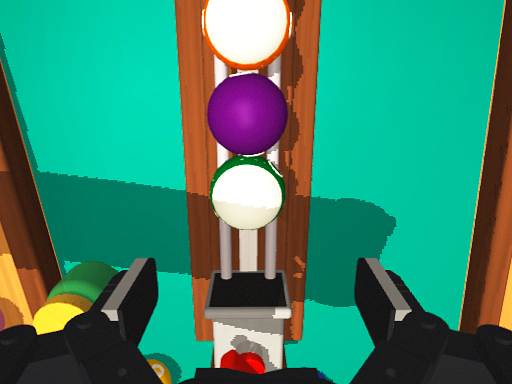

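The wrist view shows orange, purple and green (247,193) in a row, and the keeper's black pressing face from row 272 to about 312. I'll measure the room left for yellow.

```bash
python3 - <<'E'
from h import *
f=cam('wrist')
g=onz(f,(247,193),.102); t=onz(f,(247,311),.123); b=onz(f,(247,272),.061)
print(g,t,b,'room',(t-g)[:2]@U,(b-g)[:2]@U, onz(f,(247,113),.102))
E
python3 -m crank '[[[-10.8,-5,0.8,12],[-10.8,-5,0.8,12],[-10.8,-5,0.8,12],[-10.8,-5,0.8,12],[-10.8,-5,0.8,12],[-10.8,-5,0.8,12],[-10.8,-5,0.8,12],[-10.8,-5,0.8,12]]]' >/dev/null
python3 -m crank '[[[0,0,0,0.4],[0,0,0,0.4]]]' >/dev/null
python3 - <<'E'
from h import *
look(.484,-.34); pk(.484,-.34,.018)
f=cam('wrist'); cv2.imwrite('pics/k.png',f['image'])
E
```

```text
[ 0.6249815  -0.07844362  0.102     ] [ 0.61831742 -0.16795288  0.123     ] [ 0.61722782 -0.17097092  0.061     ] room 0.0897573910645207 0.0928473687849553 [ 0.62954309 -0.01964366  0.102     ]
14.2 233.0 [ 0.5195 -0.3726  0.0286] [129 151 166]
33.5 3347.5 [ 0.4842 -0.3391  0.0286] [  0 204 249]
now [ 0.4817 -0.3374  0.1773] 0.467 t 32.7 gap 0.0857098806072413
[0.04 0.13 0.29] turn 0.19 rows 0.2
[0.   0.   6.08] turn -0.0 rows 3.6
[ 0.    0.   -7.28] turn -0.0 rows 4.4
```

View pics/k.png

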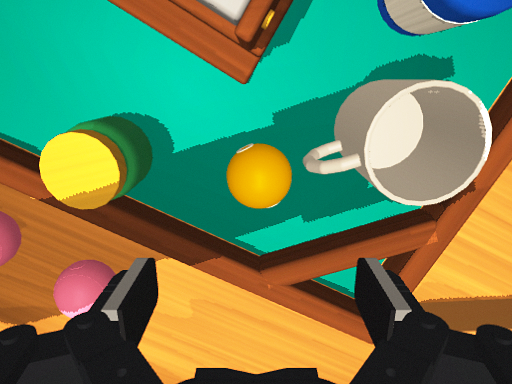

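The wrist view shows yellow at (259,176), with the mug handle ending at (305,160), right where the right finger would land. I'll turn the grasp about 45° clockwise in the image, so the fingers land near (211,128) and (307,224), and check the clearances first.

Run:
```python
from h import *
f=cam('top'); print('mug rim',onz(f,(637/1.5625,266/1.5625),.095))
w=cam('wrist'); print('rim ctr wrist',onz(w,(428,143),.095),'handle tip',[onz(w,(305,160),z)[:2] for z in (.03,.05,.07)], 'handle attach',onz(w,(355,157),.05)[:2])
plan((.484,-.3395,.17,-.318),(.484,-.3395,.02,-.318))
```

```text
mug rim [ 0.5583902  -0.40889329  0.095     ]
rim ctr wrist [ 0.57160135 -0.4200397   0.095     ] handle tip [array([ 0.51574438, -0.36794733]), array([ 0.51849831, -0.36332933]), array([ 0.52125224, -0.35871132])] handle attach [ 0.53880887 -0.39797262]
now [ 0.4827 -0.337   0.1784] 0.468 t 32.85 gap 0.08563811260628126
[0.   0.11 0.33] turn 9.01 rows 6.3
[ 0. -0.  6.] turn -0.0 rows 3.6
```

```bash
python3 -m crank '[[[0.05,0.1,0,9],[0.05,0.1,0,9],[0.05,0.1,0,9],[0.05,0.1,0,9],[0.05,0.1,0,9],[0.05,0.1,0,9],[0.05,0.1,0,9],[0.05,0.1,0,9]]]' 
python3 -c "
from h import *
look(.484,-.34); plan((.484,-.339,.02,-.318))"
```

```text
time_s: 33.52
position: [0.4852, -0.3387, 0.1789]
orientation: [-3.102, 0.497, 0.0]
force: [0.2, -0.0, -0.4]
finger_gap: 0.0853
grip_force: 0.0
33.3 3284.5 [ 0.484  -0.3389  0.0286] [  0 213 252]
17.6 507.5 [ 0.5193 -0.3741  0.0286] [174 200 217]
now [ 0.4852 -0.3388  0.1789] -0.316 t 33.5667 gap 0.08555629096446764
[-0.04  0.02  6.36] turn 0.02 rows 3.8
```

```bash
python3 -m crank '[[[-0.05,0,1.5,0],[-0.05,0,3,0],[-0.05,0,4.5,0],[-0.05,0,5.6,0],[-0.05,0,6.2,0],[-0.05,0,6.3,0],[-0.05,0,6.3,0],[-0.05,0,6.3,0]]]' 
python3 -m crank '[[[0,0,0,0],[0,0,0,0],[0,0,0,0],[0,0,0,0],[0,0,0,0],[0,0,0,0]]]' 1
python3 -m crank '[[[0,0,-1,0],[0,0,-2.5,0],[0,0,-4,0],[0,0,-5.5,0],[0,0,-7.2,0],[0,0,-7.2,0]]]'
python3 -c "
from h import *
U6=BK+U*(.0780+.0572*0)
q=np.array([.6250,-.0784])+U*.0588; print(q)
plan((*q,.20,PY)); pl(6)"
```

```text
time_s: 34.23
position: [0.4846, -0.3397, 0.0229]
orientation: [3.101, -0.497, 0.003]
force: [0.5, -0.7, 2.2]
finger_gap: 0.0853
grip_force: 0.0
time_s: 34.73
position: [0.485, -0.3403, 0.0241]
orientation: [3.1, -0.498, 0.005]
force: [-0.7, 1.2, 6.3]
finger_gap: 0.054
grip_force: 61.9
time_s: 35.23
position: [0.4872, -0.3425, 0.2124]
orientation: [3.091, -0.497, 0.022]
force: [0.6, -0.8, -0.1]
finger_gap: 0.0534
grip_force: 64.5
[ 0.6206782  -0.13704124]
now [ 0.4872 -0.3425  0.2124] -0.319 t 35.2333 gap 0.05337382044707849
[ 2.49 -9.48  0.5 ] turn -20.8 rows 14.5
now [ 0.4872 -0.3425  0.2124] -0.319 t 35.2333 gap 0.05337382044707849
[ 2.52 -9.56  0.5 ] turn -20.8 rows 14.5
[0.   0.   4.36] turn -0.0 rows 2.6
[ 0.    0.   -4.36] turn -0.0 rows 2.6
place [ 0.621828  -0.1352496]
```

```bash
python3 -m crank '[[[2.5,-9.5,0.3,-20.8],[2.5,-9.5,0.3,-20.8],[2.5,-9.5,0.3,-20.8],[2.5,-9.5,0.3,-20.8],[2.5,-9.5,0.3,-20.8],[2.5,-9.5,0.3,-20.8],[2.5,-9.5,0.3,-20.8],[2.5,-9.5,0.3,-20.8]]]' >/dev/null
python3 -c "
from h import *
plan((.6213,-.136,.20,PY))"
```

```text
now [ 0.6183 -0.1306  0.194 ] 0.691 t 35.9 gap 0.054173452699470985
[-0.04  0.24 -0.24] turn -9.23 rows 6.4
```

```bash
python3 -m crank '[[[0,0.2,-0.2,-9.2],[0,0.2,-0.2,-9.2],[0,0.2,-0.2,-9.2],[0,0.2,-0.2,-9.2],[0,0.2,-0.2,-9.2],[0,0.2,-0.2,-9.2],[0,0.2,-0.2,-9.2],[0,0.2,-0.2,-9.2]]]' >/dev/null
python3 -c "
from h import *
plan((.6213,-.136,.098,PY))"
```

```text
now [ 0.6205 -0.1369  0.1992] 1.485 t 36.5667 gap 0.053801036958860966
[0.04 0.03 4.05] turn -0.14 rows 2.4
```

```bash
python3 -m crank '[[[0.04,0.05,1,0],[0.04,0.05,2,0],[0.04,0.05,3,0],[0.04,0.05,3.6,0],[0.04,0.05,3.9,0],[0.04,0.05,4.05,0],[0.04,0.05,4.05,0],[0.04,0.05,4.05,0]]]'
python3 -m crank '[[[0,0,0,0],[0,0,0,0],[0,0,0,0],[0,0,0,0],[0,0,-1.5,0],[0,0,-3,0],[0,0,-4.2,0],[0,0,-4.2,0]]]' 0
python3 -m crank '[[[-2,0,-1,0],[-4,0,-1,0],[-4,0,-1,0],[-4,0,-1,0],[-4,0,-1,0],[-4,0,-1,0]]]'
python3 - <<'E'
from h import *
f=cam('wrist'); cv2.imwrite('pics/l.png',f['image'])
plan((0,0,0,0))
E
```

```text
time_s: 37.23
position: [0.6228, -0.1364, 0.0991]
orientation: [2.315, 2.121, 0.002]
force: [-0.1, -0.5, -2.2]
finger_gap: 0.0537
grip_force: 64.7
time_s: 37.9
position: [0.626, -0.1376, 0.2119]
orientation: [2.306, 2.114, 0.01]
force: [-0.0, -0.8, 0.8]
finger_gap: 0.0851
grip_force: 0.0
time_s: 38.4
position: [0.6132, -0.2351, 0.2275]
orientation: [-2.315, -2.122, -0.0]
force: [0.4, 0.3, -0.2]
finger_gap: 0.0856
grip_force: 0.0
now [ 0.6133 -0.2347  0.2274] 1.485 t 38.45 gap 0.08542229559592308
[  7.25 -25.25   9.1 ] turn 17.01 rows 16.7
```

View pics/l.png

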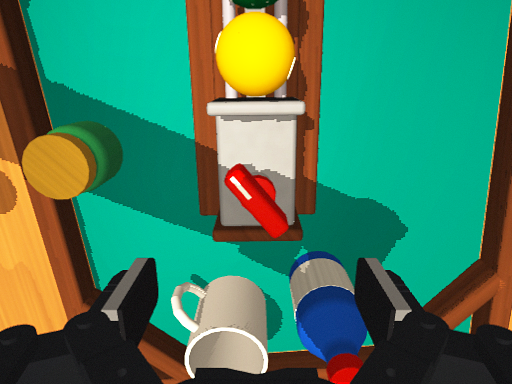

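The wrist view shows yellow (255,55) seated on the rods in front of the keeper, and the T-bar running from (235,172) to (282,230). Regripping the knob now.

Run:
```python
from h import *
w=cam('wrist'); a,b=onz(w,(234,174),.139),onz(w,(282,229),.139); print((a+b)/2,np.arctan2(a[1]-b[1],a[0]-b[0]))
plan((.6140,-.2425,.118,2.15))
```

```text
[ 0.61676067 -0.23780033  0.139     ] 2.1740925121928965
now [ 0.6134 -0.2345  0.2274] 1.485 t 38.5 gap 0.08573518829947524
[-0.32  0.05  4.38] turn -7.62 rows 5.3
```

```bash
python3 -m crank '[[[-0.3,0.05,0,-7.8],[-0.3,0.05,0,-7.8],[-0.3,0.05,0,-7.8],[-0.3,0.05,0,-7.8],[-0.3,0.05,0,-7.8],[-0.3,0.05,0,-7.8],[-0.3,0.05,0,-7.8]]]' >/dev/null
python3 -m crank '[[[0,0,1.5,0],[0,0,3,0],[0,0,4,0],[0,0,4.35,0],[0,0,4.35,0],[0,0,4.35,0]]]' 0
python3 -m crank '[[[0,0,0,0],[0,0,0,0],[0,0,0,0],[0,0,0,0],[0,0,0,0],[0,0,0,0],[0,0,0,0],[0,0,0,0]]]' 1
python3 -c "
from h import *
s=readout.read_state();x,y,z=s['position']
plan((x+.0735*.01,y+.00997,z,yaw()))"
```

```text
time_s: 39.58
position: [0.6146, -0.2432, 0.1201]
orientation: [1.474, 2.773, -0.0]
force: [0.6, 0.2, 0.1]
finger_gap: 0.0856
grip_force: 0.0
time_s: 40.25
position: [0.6145, -0.2434, 0.1199]
orientation: [1.473, 2.773, 0.0]
force: [1.6, 1.1, 3.7]
finger_gap: 0.0145
grip_force: 61.8
now [ 0.6145 -0.2434  0.1199] 2.165 t 40.25 gap 0.014546238882543775
[ 0.31  0.25 -0.  ] turn -0.0 rows 0.2
```

```bash
python3 -m crank '[[[0.03,0.025,0,0],[0.06,0.05,0,0],[0.1,0.08,0,0],[0.14,0.11,0,0],[0.18,0.145,0,0],[0.22,0.175,0,0],[0.25,0.2,0,0],[0.25,0.2,0,0]]]'
python3 -m crank '[[[0.03,0.025,0,0],[0.06,0.05,0,0],[0.09,0.075,0,0],[0.12,0.1,0,0],[0.12,0.1,0,0],[0.12,0.1,0,0]]]'
```

```text
time_s: 40.92
position: [0.6151, -0.2361, 0.1199]
orientation: [1.473, 2.772, -0.002]
force: [1.8, -4.6, 5.3]
finger_gap: 0.0149
grip_force: 62.2
time_s: 41.42
position: [0.6153, -0.2324, 0.1199]
orientation: [1.473, 2.772, -0.002]
force: [1.8, -4.7, 5.2]
finger_gap: 0.0149
grip_force: 62.2
```

```bash
for i in 1; do python3 -m crank '[[[0.03,0.025,0,0],[0.06,0.05,0,0],[0.06,0.05,0,0],[0.06,0.05,0,0]]]'; done | egrep 'pos|force'
python3 -m crank '[[[0.03,0.025,0,0],[0.06,0.05,0,0],[0.06,0.05,0,0],[0.06,0.05,0,0]]]'| egrep 'pos|force'
python3 -m crank '[[[0.03,0.025,0,0],[0.06,0.05,0,0],[0.06,0.05,0,0],[0.06,0.05,0,0]]]'| egrep 'pos|force'
```

```text
position: [0.6155, -0.2305, 0.1199]
force: [1.2, -4.9, 5.5]
grip_force: 62.2
position: [0.6156, -0.2291, 0.1199]
force: [1.2, -6.4, 5.5]
grip_force: 62.2
position: [0.6157, -0.2274, 0.1199]
force: [0.4, -7.8, 5.1]
grip_force: 62.2
```

```bash
python3 -m crank '[[[0.03,0.025,0,0],[0.06,0.05,0,0],[0.06,0.05,0,0],[0.06,0.05,0,0]]]'| egrep 'pos|force'
python3 -m crank '[[[0.03,0.025,0,0],[0.06,0.05,0,0],[0.06,0.05,0,0],[0.06,0.05,0,0]]]'| egrep 'pos|force'
```

```text
position: [0.6159, -0.2255, 0.1199]
force: [0.6, -6.9, 5.0]
grip_force: 62.2
position: [0.616, -0.224, 0.1199]
force: [0.7, -8.7, 5.0]
grip_force: 62.1
```

```bash
python3 -m crank '[[[0.03,0.025,0,0],[0.06,0.05,0,0],[0.06,0.05,0,0],[0.06,0.05,0,0]]]'| egrep 'pos|force'
python3 - <<'E'
from h import *
f=cam('scene'); g=cam('top')
a=cv2.resize(f['image'][150:310,180:360],None,fx=2.2,fy=2.2,interpolation=2); b=cv2.resize(g['image'][115:180,155:335],(a.shape[1]*1,150),interpolation=2)
cv2.imwrite('pics/m.png',np.vstack([a,b]))
E
```

```text
position: [0.6161, -0.2219, 0.1199]
force: [-0.5, -8.1, 4.4]
grip_force: 62.2
```

View pics/m.png

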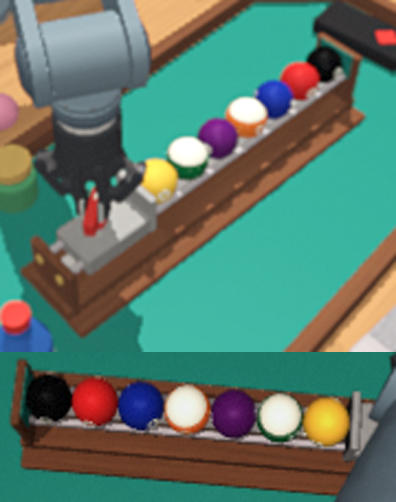

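All seven balls sit on the rods in an even row, with black (48,397) through yellow (326,421) in the lower inset and the keeper face touching yellow. I'll keep pushing until the force rises sharply.

```bash
python3 -m crank '[[[0.02,0.017,0,0],[0.03,0.025,0,0],[0.03,0.025,0,0],[0.03,0.025,0,0]]]'| egrep 'pos|force'
python3 -m crank '[[[0.02,0.017,0,0],[0.03,0.025,0,0],[0.03,0.025,0,0],[0.03,0.025,0,0]]]'| egrep 'pos|force'
python3 -m crank '[[[0.02,0.017,0,0],[0.03,0.025,0,0],[0.03,0.025,0,0],[0.03,0.025,0,0]]]'| egrep 'pos|force'
```

```text
position: [0.6162, -0.2215, 0.1199]
force: [-1.2, -10.0, 4.3]
grip_force: 62.1
position: [0.6162, -0.2212, 0.1199]
force: [-0.8, -11.9, 3.7]
grip_force: 62.0
position: [0.6163, -0.2208, 0.1199]
force: [-0.6, -14.1, 2.7]
grip_force: 61.9
```

```bash
python3 -m crank '[[[0,0,0,1],[0,0,0,2],[0,0,0,3],[0,0,0,4],[0,0,0,5],[0,0,0,6.2],[0,0,0,7.4],[0,0,0,8.5]]]'
python3 -m crank '[[[0,0,0,1],[0,0,0,2],[0,0,0,3],[0,0,0,4],[0,0,0,5],[0,0,0,6],[0,0,0,7],[0,0,0,7.8]]]'
python3 -m crank '[[[0,0,0,0.3],[0,0,0,0.6],[0,0,0,0.6]]]'
python3 -c "
from h import *
print(yaw(),readout.read_state()['wrist_torque'])"
```

```text
time_s: 45.18
position: [0.6146, -0.2211, 0.1199]
orientation: [2.383, 2.043, -0.012]
force: [-7.8, -14.4, 7.5]
finger_gap: 0.0145
grip_force: 62.5
time_s: 45.85
position: [0.6133, -0.2204, 0.1199]
orientation: [2.928, 1.133, -0.015]
force: [-14.1, -12.0, 11.1]
finger_gap: 0.0142
grip_force: 63.1
time_s: 46.1
position: [0.6133, -0.2203, 0.1199]
orientation: [2.955, 1.06, -0.015]
force: [-13.9, -12.2, 11.8]
finger_gap: 0.0146
grip_force: 63.0
0.6890081303123092 [-1.95487515  2.21730013  0.08616965]
```

```bash
python3 -m crank '[[[0,0,0,0.4],[0,0,0,0.4],[0,0,0,0.4]]]' | egrep 'pos|force|ori'
python3 -m crank '[[[0,0,0,0],[0,0,0,0],[0,0,0,0],[0,0,0,0],[0,0,-1.5,0],[0,0,-3,0],[0,0,-4.5,0],[0,0,-4.5,0]]]' 0
python3 - <<'E'
from h import *
s=readout.read_state();print(yaw(),s['wrist_torque'])
w=cam('wrist'); g=cam('scene')
a=w['image']; b=cv2.resize(g['image'][150:310,180:360],(432,384),interpolation=2)
o=np.hstack([a,b]); cv2.imwrite('pics/n.png',cv2.resize(o,(800,325)))
hsv=cv2.cvtColor(a,cv2.COLOR_BGR2HSV); m=cv2.inRange(hsv,(0,150,80),(8,255,255))|cv2.inRange(hsv,(172,150,80),(180,255,255))
for c in cv2.findContours(m,0,2)[0]:
    if cv2.contourArea(c)>150: print(cv2.minAreaRect(c))
E
```

```text
position: [0.6132, -0.2203, 0.1199]
orientation: [2.971, 1.014, -0.016]
force: [-14.3, -12.6, 12.3]
grip_force: 64.7
time_s: 47.02
position: [0.6202, -0.2181, 0.2412]
orientation: [2.964, 1.008, 0.016]
force: [1.2, -0.5, 1.0]
finger_gap: 0.0855
grip_force: 0.0
0.655622137331121 [ 0.03947633 -0.00126879 -0.01406389]
((470.0000305175781, 272.0), (46.66904067993164, 42.42640686035156), 45.0)
((251.5, 194.5), (79.0, 35.0), 90.0)
```

View pics/n.png

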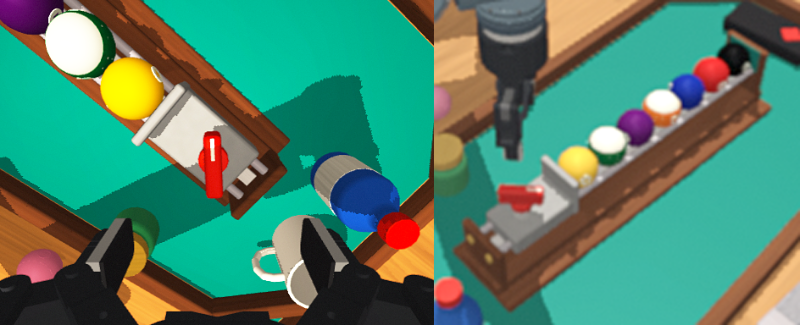

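The bar is back in its tight orientation, at (213,165) in the left half, and the row touches along its whole length. A final numeric check of the spacing follows.

Run:
```python
from h import *
f=cam('top'); g=cv2.resize(f['image'],None,fx=4,fy=4,interpolation=2)
c=cv2.HoughCircles(cv2.cvtColor(g,6)[440:720,600:1360],cv2.HOUGH_GRADIENT_ALT,1.5,35,200,.7,minRadius=38,maxRadius=56)
P=sorted([tuple(np.round([*onz(f,((x+600+.5)/4-.5,(y+440+.5)/4-.5),.102)[:2],r/4],4)) for x,y,r in c[0]],key=lambda p:-p[1])
for p in P: d=np.array(p[:2])-BK; print(p,'along',round(d@U,4),'perp',round(d@np.array([.9973,-.0735]),4))
```

```text
Traceback (most recent call last):
cv2.error: OpenCV(4.12.0) /io/opencv/modules/imgproc/src/hough.cpp:2324: error: (-211:One of the arguments' values is out of range) when using HOUGH_GRADIENT_ALT method, param2 parameter must be smaller than 1.0 in function 'HoughCircles'
```

Run:
```python
from h import *
f=cam('top'); g=cv2.resize(f['image'],None,fx=4,fy=4,interpolation=2)
c=cv2.HoughCircles(cv2.cvtColor(g,6)[440:720,600:1360],cv2.HOUGH_GRADIENT_ALT,1.5,50,param1=200,param2=.6,minRadius=38,maxRadius=56)
P=sorted([tuple(np.round([*onz(f,((x+600+.5)/4-.5,(y+440+.5)/4-.5),.102)[:2],r/4],4)) for x,y,r in c[0]],key=lambda p:-p[1])
for p in P: d=np.array(p[:2])-BK; print(p,'along',round(d@U,4),'perp',round(d@np.array([.9973,-.0735]),4))
```

```text
(np.float64(0.6472), np.float64(0.2226), np.float64(11.0307)) along -0.0067 perp -0.001
(np.float64(0.6367), np.float64(0.1047), np.float64(11.0225)) along 0.1116 perp -0.0028
(np.float64(0.6296), np.float64(-0.0076), np.float64(11.9862)) along 0.2241 perp -0.0016
(np.float64(0.6296), np.float64(-0.0076), np.float64(10.122)) along 0.2241 perp -0.0016
(np.float64(0.6303), np.float64(-0.0602), np.float64(10.9164)) along 0.2765 perp 0.0029
(np.float64(0.6217), np.float64(-0.12), np.float64(11.2658)) along 0.3368 perp -0.0012
```

```bash
python3 -c "
from h import *
print(job.sign_off())"
```

```text
the job is handed in; nothing more can be done
None
```

The job is handed in: all six felt balls are on the rods in a tight row with the black one (black to yellow measured 343.5 mm against 343.2 mm ideal), the keeper is pushed up against the row, the knob is tight, and the jar, mug, bottle and dart case were not touched.

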